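Set the length-stop selector wheels and enter the code

ROBOT

A 6-joint arm with a two-finger parallel gripper is mounted at the origin on the work surface. World frame = base frame: x ahead of the robot, y to its left, z up, the work surface at z = 0. Lengths are in m, angles in rad, forces in N, time in s.
With the tool pointing down it reaches from about 0.225 to 0.875 m from the base axis. Payload 3.4 kg.
Tool frame: the origin (TCP) lies between the finger pads; the fingertips stand 8 mm ahead of it and the grasp point (between the pads) lies 11 mm behind it; z points along the fingers, y is the line along which they close (so a half turn about z gives the same grasp; the last joint's range is limited). The gripper opens to 85 mm and grips with 20 to 120 N. Pads are 22 mm wide; open, the fingers measure 114 mm over their backs; the gripper's body (76 mm by 85 mm) begins 54 mm behind the grasp point. The pads swing forward as they close: fully open they stand 13 mm farther back than shut.
Start: joints at [-1.224, 0.276, 1.505, -0, 1.361, -0.121], TCP at [0.259, -0.513, 0.239] pointing down, gripper open.
Joint ranges: [-2.89, 2.89], [-0.75, 2.08], [0.22, 2.7], [-1.18, 4.32], [0.11, 2.71], [-2.7, 2.7]. Speed limits (rad/s): [2.57, 2.57, 3.14, 3.14, 3.14, 3.14].

INTERFACE

Orientations are given as a unit quaternion [w, x, y, z].
In Python, from rig import manip gives the robot as it stands.
- The arm moves only by the tool move_arm, never from a script. Its argument "deltas" is a list that holds one entry, the list of rows, each a list of 5 numbers: the shift along the tool's x, y, z normalised to -1 to 1, where 1 is 80 cm, then the turn about the tool's z normalised to -1 to 1, where 1 is 120 degrees, then the closure, from -1 (fully open) to 1 (shut). In form: [[[tx, ty, tz, twist, grip], ...]]. A call has 1 to 12 rows; each row is the pose to reach, as a shift and turn from the pose commanded when the call began, along the tool's axes at that moment; what a row does not reach only later rows make up. A row lasts 1/10 s, in which the tool goes at most 50 mm and 8.59 degrees, less where a joint would pass 70% of its speed; a pose out of reach is approached as far as the arm can. A call with a number of a shift or a turn outside -1 to 1 is refused whole. A call with a gripper value outside its range is refused whole. The fingers move at their own pace and stop on an object; "squeeze" is the grip in N (left out, the last holds). Time passes only in rows, so rows that repeat a pose let the fingers close. It gives the time, the measured TCP pose, the force, the opening and the grip force at its end, in the units of the state.
- manip.get_state(): the state, without advancing time (a new reading comes with each control period).
- manip.get_image(name): name is "scene" or "top"; returns the picture (480x640x3 uint8, red, green, blue); there is no depth.
- manip.camera_params(name): a dict with "fx", "fy", "cx", "cy" (pixels), "R" (3x3) and "t" (3): a world point X has camera coordinates R X + t. Camera axes: x right, y down, z forward; pixel columns grow to the right and rows downward; lengths in m; the calibration is good to about 2 mm. A picture is of the moment at which its call begins. camera_params takes no time and is no camera call.
- manip.sign_off(): hands the job in; it is judged then, once.
The state is a dict: "clock": time; "qpos": joint angles; "qd": joint speeds; "effort": joint torques, N m; "position": TCP position; "ee_rot": TCP orientation; "contact_force": force on the tool from outside, world axes, zero at the start; "moment": the same for the moment, N m; "width": finger opening in m; "gripper_force": force on a finger pad.
Only numpy, scipy, OpenCV 4.12 (cv2) and the standard library are available. Lean on these libraries where they do the work, as an engineer would, in place of code of your own. Each camera call takes 0.05 s, during which the arm holds its last target. There are 200 camera calls.

TASK

Turn the three colour-coded thumbwheels on the length-stop unit until each wheel shows the colour of the chip lying in front of it, that field centred on top between the index ticks, and only then push the green button fully down and let it come up again. Rub the wheels round with light pressure: nothing may press on the unit with more than 15 N. Leave the glue jar, the tape measure and the wood offcut where they are.

Things in the scene. Friction and masses are not known exactly. Their poses are not given: they have to be found in the camera images.
- unit: grey box 170 (x) x 240 (y) x 75 mm high, fixed on the bench; origin at the centre of its underside, top panel flat; x points away from the robot's side, where the chips are, y to the left seen from the robot. Three sprung thumbwheels stand out of slots in the panel in a row along y, 44 mm apart (see the slots). Pressing on the unit with over 15 N is a fault
- slot_left (a point): centre of the left wheel's slot, on the panel surface above the wheel's axle; axes as the unit's. Every wheel: a ribbed rubber-rimmed disc 56 mm across, 16 mm wide, axle along the unit's y, with eight coloured fields of 45 degrees (22 mm of rim) round it; the field on top, centred between the two white index ticks, is the one set. Stiff to turn, it stays where it is left
- slot_middle (a point): centre of the middle wheel's slot, on the panel surface above the wheel's axle; axes as the unit's. Every wheel's crest stands 11 to 21 mm above the panel, different for each wheel and not measured: feel for it. The wheel is sprung and yields straight down by 1 mm per 4 N, at most 10 mm
- slot_right (a point): centre of the right wheel's slot, on the panel surface above the wheel's axle; axes as the unit's. Turning any wheel takes about 2 to 2.5 N at the rim: closed fingertips pressed on the crest with 7 to 11 N and drawn level along the unit's x carry it by friction, about 22 mm for a field, from some 12 mm before the axle to 12 mm past it; then lift and stroke again
- wheel_left (a joint): turn of the left wheel about its level axle, rad; 45 degrees a field. 0: yellow field centred on top, -pi/4: red, +pi/4: blue, -pi/2: green, +pi/2: white, -3pi/4: grey, +3pi/4: black; end stops at -2.65 and +2.65. Growing values carry the top of the wheel towards the unit's +x (away from the robot).
- wheel_middle (a joint): turn of the middle wheel about its level axle, rad; 45 degrees a field. 0: yellow field centred on top, -pi/4: red, +pi/4: blue, -pi/2: green, +pi/2: white, -3pi/4: grey, +3pi/4: black; end stops at -2.65 and +2.65. Growing values carry the top of the wheel towards the unit's +x (away from the robot).
- wheel_right (a joint): turn of the right wheel about its level axle, rad; 45 degrees a field. 0: yellow field centred on top, -pi/4: red, +pi/4: blue, -pi/2: green, +pi/2: white, -3pi/4: grey, +3pi/4: black; end stops at -2.65 and +2.65. Growing values carry the top of the wheel towards the unit's +x (away from the robot).
- chip_red: square red chip 24 x 24 x 4 mm, fixed on a dark seat on the unit's panel, 65 mm towards the robot from the axle of the wheel it belongs to (same unit y); origin at the centre of its underside
- chip_yellow: square yellow chip 24 x 24 x 4 mm, fixed on a dark seat on the unit's panel, 65 mm towards the robot from the axle of the wheel it belongs to (same unit y); origin at the centre of its underside
- chip_blue: square blue chip 24 x 24 x 4 mm, fixed on a dark seat on the unit's panel, 65 mm towards the robot from the axle of the wheel it belongs to (same unit y); origin at the centre of its underside
- enter_top (a point): centre of the top of the round green button (28 mm across) at the right end of the wheel row; the point moves with the button; at rest it is 22 mm above the panel
- enter (a joint): travel of the green button, m: 0 up, 0.006 fully down; sprung, fully down takes 5 N; it comes up by itself
- glue: yellow glue jar with a red lid, 56 mm across, 105 mm high, standing loose; origin at the centre of its underside
- tape: yellow and black tape measure 62 x 36 x 58 mm high, loose; origin at the centre of its underside
- offcut: dark wood offcut 55 x 130 x 35 mm high, loose; origin at the centre of its underside

How it is judged:
On the way, in this order (a step that is already met when the one before it is completed fails the run):
1. all three wheels show the colours of the chips in front of them (((y of chip_red in the frame of unit between 0.05 and 0.08 m and value of joint wheel_left between -0.9854 and -0.5854 rad) or (y of chip_yellow in the frame of unit between 0.05 and 0.08 m and value of joint wheel_left between -0.2 and 0.2 rad) or (y of chip_blue in the frame of unit between 0.05 and 0.08 m and value of joint wheel_left between 0.5854 and 0.9854 rad)) and ((y of chip_red in the frame of unit between 0.006 and 0.036 m and value of joint wheel_middle between -0.9854 and -0.5854 rad) or (y of chip_yellow in the frame of unit between 0.006 and 0.036 m and value of joint wheel_middle between -0.2 and 0.2 rad) or (y of chip_blue in the frame of unit between 0.006 and 0.036 m and value of joint wheel_middle between 0.5854 and 0.9854 rad)) and ((y of chip_red in the frame of unit between -0.038 and -0.008 m and value of joint wheel_right between -0.9854 and -0.5854 rad) or (y of chip_yellow in the frame of unit between -0.038 and -0.008 m and value of joint wheel_right between -0.2 and 0.2 rad) or (y of chip_blue in the frame of unit between -0.038 and -0.008 m and value of joint wheel_right between 0.5854 and 0.9854 rad))), for 0.2 s.
2. the green button is pushed down (value of joint enter above 0.0045 m), for 0.05 s.
At the end, for the whole second after the job is handed in: each wheel at rest within 0.2 rad of the setting that centres on top the colour of the chip in front of it, and the green button up again (within 1 mm) (all of step 1 and value of joint enter below 0.001 m and velocity of joint wheel_left between -0.1 and 0.1 rad/s and velocity of joint wheel_middle between -0.1 and 0.1 rad/s and velocity of joint wheel_right between -0.1 and 0.1 rad/s); the robot touches nothing.
It fails at once if anything presses on the unit, its wheels or its button with more than 15 N (contact force between anything else and unit above 15 N).
It fails at once if the button is pushed down while a wheel is wrong (value of joint enter above 0.003 m and not (((y of chip_red in the frame of unit between 0.05 and 0.08 m and value of joint wheel_left between -0.9854 and -0.5854 rad) or (y of chip_yellow in the frame of unit between 0.05 and 0.08 m and value of joint wheel_left between -0.2 and 0.2 rad) or (y of chip_blue in the frame of unit between 0.05 and 0.08 m and value of joint wheel_left between 0.5854 and 0.9854 rad)) and ((y of chip_red in the frame of unit between 0.006 and 0.036 m and value of joint wheel_middle between -0.9854 and -0.5854 rad) or (y of chip_yellow in the frame of unit between 0.006 and 0.036 m and value of joint wheel_middle between -0.2 and 0.2 rad) or (y of chip_blue in the frame of unit between 0.006 and 0.036 m and value of joint wheel_middle between 0.5854 and 0.9854 rad)) and ((y of chip_red in the frame of unit between -0.038 and -0.008 m and value of joint wheel_right between -0.9854 and -0.5854 rad) or (y of chip_yellow in the frame of unit between -0.038 and -0.008 m and value of joint wheel_right between -0.2 and 0.2 rad) or (y of chip_blue in the frame of unit between -0.038 and -0.008 m and value of joint wheel_right between 0.5854 and 0.9854 rad)))).
It fails at once if the glue jar is moved by more than 20 mm or tipped (distance of glue from where it was at the start of the episode above 0.02 m or angle between glue's own z axis and vertical above 0.3 rad).
It fails at once if the tape measure is moved by more than 20 mm or tipped (distance of tape from where it was at the start of the episode above 0.02 m or angle between tape's own z axis and vertical above 0.3 rad).
It fails at once if the wood offcut is moved by more than 20 mm or tipped (distance of offcut from where it was at the start of the episode above 0.02 m or angle between offcut's own z axis and vertical above 0.3 rad).
It also fails if it takes over 72 s, if anything falls off the work surface, if the arm or the gripper's body presses on something with over 40 N, if the wrist force passes 120 N, or if a joint passes its speed limit or range.

## Working session

There is one attempt and no reset: what is moved stays moved. The work goes in short steps, Python scripts to look and compute and a tool call to move; the robot and the scene stay as the last step left them, time stands still between calls to the robot, and variables do not carry over. Pictures are saved under pics/ and viewed, at most 10 in all, crops included, and the job is handed in when it is done.

Besides the shell and the picture viewer there is one more tool, called after "Call:" by a JSON object that holds its "op" and its "data". move_arm: Moves the arm, as the interface text tells. Scaled input: -1 to 1 covers 80 cm each way for a shift and 120 degrees each way for a turn. Its arguments: {"type":"object","properties":{"deltas":{"type":"array","items":{"type":"array","items":{"type":"array","items":{"type":"number","minimum":-1,"maximum":1}}}},"squeeze":{"type":"number"}},"required":["deltas"]}

```bash
mkdir -p pics
python3 - <<'E'
from rig import manip
import cv2
for n in("scene","top"):
    im=manip.get_image(n); cv2.imwrite(f"pics/{n}0.png",im[:,:,::-1])
    p=manip.camera_params(n); print(n,p)
print(manip.get_state())
E
```

```text
scene {'fx': 596.2206449299025, 'fy': 596.2206449299025, 'cx': 321.8607600137319, 'cy': 237.14248402217626, 'R': array([[ 0.26566213,  0.96406393, -0.00208856],
       [ 0.817628  , -0.22645631, -0.52934109],
       [-0.51079162,  0.13891822, -0.84840653]]), 't': array([-0.19869593, -0.45216084,  1.53761248])}
top {'fx': 494.46076719358194, 'fy': 494.46076719358194, 'cx': 326.27177004961897, 'cy': 238.57207368077943, 'R': array([[-3.51196232e-03, -9.99595933e-01,  2.82070248e-02],
       [-9.93165489e-01,  1.95870235e-04, -1.16714496e-01],
       [ 1.16661811e-01, -2.84241405e-02, -9.92764872e-01]]), 't': array([0.02458092, 0.61846353, 0.79387466])}
{'clock': 0.1, 'qpos': array([-1.22403852e+00,  2.76555968e-01,  1.50599525e+00, -9.44451640e-06,
        1.36072790e+00, -1.21000125e-01]), 'qd': array([ 0.00059837, -0.00013357, -0.00233659, -0.00026288, -0.00054791,
        0.00134979]), 'effort': array([ 5.32447521e-04, -4.17703593e+01, -2.46405119e+01, -2.51923502e-04,
        5.78629100e-03, -3.85637421e-06]), 'position': array([ 0.25909447, -0.5128031 ,  0.2385169 ]), 'ee_rot': array([-8.37345886e-04,  9.72774180e-01,  2.31753499e-01, -9.95693221e-05]), 'contact_force': array([ 1.05743775, -0.83540446,  0.58968562]), 'moment': array([ 0.00838918, -0.02843154,  0.01313398]), 'gripper_force': 0.0, 'width': 0.08574266890730421}
```

View pics/top0.png

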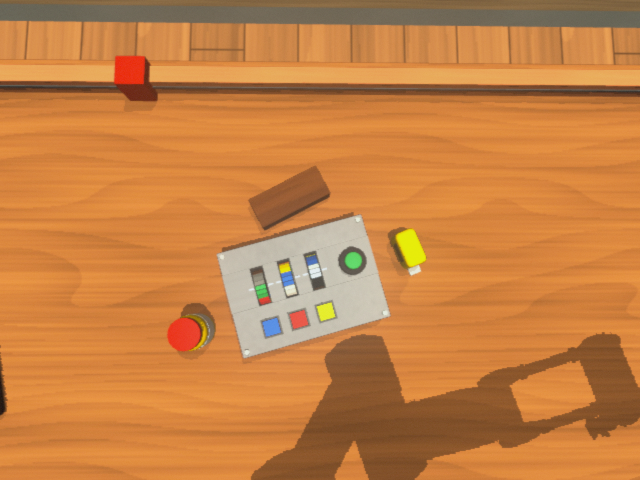

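View pics/scene0.png

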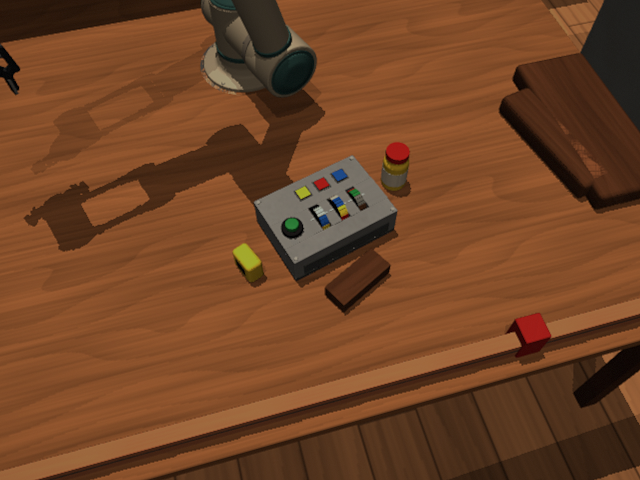

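The top view shows the unit centred near (305,285). The chips are blue at left (271,327), red in the middle (299,320) and yellow at right (326,311), with the button at (352,261). The wheels read about green at left, blue in the middle and white at right. Next I'll measure these.

```bash
cat > h.py <<'E'
from rig import manip
import numpy as np, cv2
def ray(n,u,v,z):
    p=manip.camera_params(n);R=np.array(p["R"]);t=np.array(p["t"])
    c=-R.T@t; d=R.T@np.array([(u-p["cx"])/p["fx"],(v-p["cy"])/p["fy"],1]); return c+d*(z-c[2])/d[2]
def proj(n,X):
    p=manip.camera_params(n);c=np.array(p["R"])@X+np.array(p["t"]); return np.array([p["fx"]*c[0]/c[2]+p["cx"],p["fy"]*c[1]/c[2]+p["cy"]])
E
python3 - <<'E'
from h import *
H={"blue":(105,125),"red":(0,5),"yellow":(25,34),"green":(45,80)}
ap={"top":{"blue":(271,327),"red":(299,320),"yellow":(326,311),"green":(352,261)},"scene":{"blue":(340,175),"red":(321,184),"yellow":(303,193),"green":(292,226)}}
for n in ap:
    im=cv2.imread(f"pics/{n}0.png");hsv=cv2.cvtColor(im,cv2.COLOR_BGR2HSV)
    for c,(u,v) in ap[n].items():
        m=cv2.inRange(hsv,(H[c][0],100,60),(H[c][1],255,255))
        k,l,s,cen=cv2.connectedComponentsWithStats(m)
        i=min(range(1,k),key=lambda i:np.hypot(*(cen[i]-(u,v)))+(99 if s[i,4]<30 else 0))
        print(n,c,cen[i].round(1),s[i,4],ray(n,*cen[i],0.097 if c=="green" else 0.079).round(4))
for q in [(221,257),(358,219),(385,313),(246,352)]: print(ray("top",*q,0.075).round(4))
im=cv2.imread("pics/top0.png");cv2.imwrite("pics/z.png",cv2.resize(im[205:365,210:400],None,fx=4,fy=3.7,interpolation=cv2.INTER_CUBIC))
E
```

```text
top blue [271.2 326.6] 233 [0.4758 0.1107 0.079 ]
top red [298.4 319. ] 253 [0.4873 0.0686 0.079 ]
top yellow [325.6 311.2] 253 [0.4991 0.0262 0.079 ]
top green [353. 260.] 239 [ 0.5779 -0.016   0.097 ]
scene blue [339.  174.6] 111 [0.4758 0.1122 0.079 ]
scene red [321.1 183.2] 122 [0.4875 0.0704 0.079 ]
scene yellow [302.7 192.1] 124 [0.4992 0.028  0.079 ]
scene green [291.3 223.2] 134 [ 0.5787 -0.0148  0.097 ]
[0.5846 0.1912 0.075 ]
[ 0.6456 -0.0266  0.075 ]
[ 0.4958 -0.0676  0.075 ]
[0.437  0.1496 0.075 ]
```

View pics/z.png

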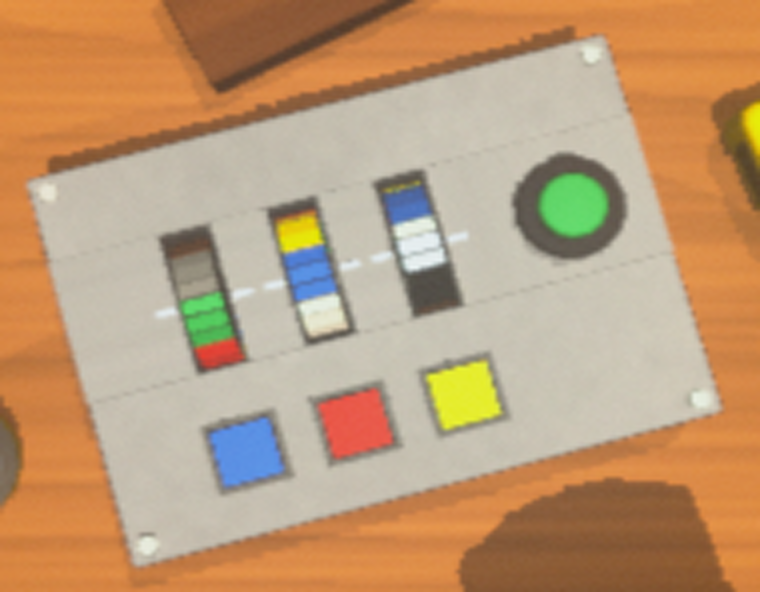

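The wheels look like: left about green, slightly near the robot; middle about blue; right about white. The chip and screw geometry gives a yaw of 15.4°, and the slots follow from the chips. Next comes a helper to turn targets into tool deltas.

```bash
cat >> h.py <<'E'
from scipy.spatial.transform import Rotation as Ro
YAW=np.radians(15.4); UX=np.array([np.cos(YAW),np.sin(YAW)]); UY=np.array([-UX[1],UX[0]])
MID=np.array([0.4874,0.0695])+.065*UX
SL={"l":MID+.044*UY,"m":MID,"r":MID-.044*UY,"b":np.array([.5783,-.0154])}
def goto(w,off,z):
    s=manip.get_state();q=s["ee_rot"];R=Ro.from_quat([q[1],q[2],q[3],q[0]]).as_matrix()
    T=np.r_[SL[w]+off*UX,z]; d=R.T@(T-s["position"])/.8
    a=np.arctan2(R[1,0],R[0,0]); print("to",T.round(4),"delta",d.round(4),"twist",round(np.degrees(a-YAW)/120,4),"F",s["contact_force"].round(2),"t",s["clock"])
E
python3 -c "
from h import *
print(SL);goto('l',-.009,.16)"
```

```text
{'l': array([0.53838173, 0.12918135]), 'm': array([0.5500662 , 0.08676115]), 'r': array([0.56175067, 0.04434095]), 'b': array([ 0.5783, -0.0154])}
to [0.5297 0.1268 0.16  ] delta [ 0.6624 -0.5609  0.0992] twist 0.095 F [ 1.06 -0.84  0.59] t 0.1
```

Call:
{"op": "move_arm", "data": {"deltas": [[[0.662, -0.561, 0.0, 0.095, 1], [0.662, -0.561, 0.0, 0.095, 1], [0.662, -0.561, 0.0, 0.095, 1], [0.662, -0.561, 0.0, 0.095, 1], [0.662, -0.561, 0.0, 0.095, 1], [0.662, -0.561, 0.0, 0.095, 1], [0.662, -0.561, 0.0, 0.095, 1], [0.662, -0.561, 0.0, 0.095, 1], [0.662, -0.561, 0.0, 0.095, 1], [0.662, -0.561, 0.0, 0.095, 1], [0.662, -0.561, 0.0, 0.095, 1], [0.662, -0.561, 0.0, 0.095, 1]]], "squeeze": 20}}

```text
clock: 1.3
position: [0.4931, 0.0415, 0.2391]
ee_rot: [0.0, 0.991, 0.134, -0.0]
contact_force: [0.5, -1.4, -0.1]
width: -0.0001
gripper_force: 0.0
```

```bash
python3 -c "
from h import *
goto('l',-.009,.12);print(manip.get_state()['width'])"
```

```text
to [0.5297 0.1268 0.12  ] delta [ 0.0725 -0.0907  0.1488] twist 0.0002 F [ 0.51 -1.42 -0.14] t 1.3
-0.00014915897259473588
```

Call:
{"op": "move_arm", "data": {"deltas": [[[0.0725, -0.0907, 0.05, 0, 1], [0.0725, -0.0907, 0.1, 0, 1], [0.0725, -0.0907, 0.149, 0, 1], [0.0725, -0.0907, 0.149, 0, 1], [0.0725, -0.0907, 0.149, 0, 1], [0.0725, -0.0907, 0.149, 0, 1], [0.0725, -0.0907, 0.149, 0, 1]]]}}

```text
clock: 2.0
position: [0.5311, 0.1239, 0.1224]
ee_rot: [0.0, 0.991, 0.133, 0.002]
contact_force: [0.6, -0.2, 0.1]
width: 0.0002
gripper_force: 0.0
```

```bash
python3 -c "
from h import *
goto('l',-.009,.106)"
```

```text
to [0.5297 0.1268 0.106 ] delta [-0.0008 -0.004   0.0206] twist -0.0006 F [ 0.56 -0.19  0.13] t 2.0
```

Call:
{"op": "move_arm", "data": {"deltas": [[[0, 0, 0.018, 0, 1], [0, 0, 0.018, 0, 1], [0, 0, 0.018, 0, 1], [0, 0, 0.018, 0, 1]]]}}

```text
clock: 2.4
position: [0.5303, 0.1245, 0.107]
ee_rot: [0.0, 0.991, 0.134, 0.001]
contact_force: [1.2, 0.1, 0.1]
width: -0.0003
gripper_force: 0.0
```

```bash
python3 -c "
from h import *
goto('l',-.009,.104)
print(manip.get_state()['position'])"
```

```text
to [0.5297 0.1268 0.104 ] delta [ 0.     -0.003   0.0037] twist -0.0002 F [1.17 0.09 0.13] t 2.4
[0.53031131 0.12445886 0.10699333]
```

Call:
{"op": "move_arm", "data": {"deltas": [[[0, -0.003, 0.001, 0, 1], [0, -0.003, 0.002, 0, 1], [0, -0.003, 0.003, 0, 1], [0, -0.003, 0.003, 0, 1]]]}}

```text
clock: 2.8
position: [0.5288, 0.1271, 0.1031]
ee_rot: [0.0, 0.991, 0.134, -0.0]
contact_force: [-0.3, -0.6, -0.2]
width: 0.0006
gripper_force: 0.0
```

Call:
{"op": "move_arm", "data": {"deltas": [[[0, 0, 0.001, 0, 1], [0, 0, 0.002, 0, 1], [0, 0, 0.0025, 0, 1], [0, 0, 0.0025, 0, 1]]]}}

```text
clock: 3.2
position: [0.5289, 0.127, 0.1012]
ee_rot: [0.0, 0.991, 0.134, -0.0]
contact_force: [0.7, -0.4, 0.1]
width: 0.0
gripper_force: 0.0
```

Call:
{"op": "move_arm", "data": {"deltas": [[[0, 0, 0.001, 0, 1], [0, 0, 0.002, 0, 1], [0, 0, 0.0025, 0, 1], [0, 0, 0.0025, 0, 1]]]}}

```text
clock: 3.6
position: [0.5289, 0.127, 0.0992]
ee_rot: [0.0, 0.991, 0.134, -0.0]
contact_force: [-0.4, -0.1, 0.3]
width: -0.0001
gripper_force: 0.0
```

```bash
python3 -c "
from h import *
goto('l',-.009,.098)"
```

```text
to [0.5297 0.1268 0.098 ] delta [0.0009 0.0006 0.0015] twist 0.0 F [-0.43 -0.13  0.27] t 3.6
```

Call:
{"op": "move_arm", "data": {"deltas": [[[0, 0, 0.001, 0, 1], [0, 0, 0.002, 0, 1], [0, 0, 0.0025, 0, 1], [0, 0, 0.0025, 0, 1]]]}}

```text
clock: 4.0
position: [0.5289, 0.127, 0.0972]
ee_rot: [0.0, 0.991, 0.134, -0.0]
contact_force: [-0.6, 0.0, 0.4]
width: 0.0001
gripper_force: 0.0
```

Call:
{"op": "move_arm", "data": {"deltas": [[[0, 0, 0.001, 0, 1], [0, 0, 0.002, 0, 1], [0, 0, 0.0025, 0, 1], [0, 0, 0.0025, 0, 1]]]}}

```text
clock: 4.4
position: [0.5289, 0.127, 0.0952]
ee_rot: [0.0, 0.991, 0.134, -0.0]
contact_force: [0.1, -0.7, -0.0]
width: -0.0001
gripper_force: 0.0
```

Call:
{"op": "move_arm", "data": {"deltas": [[[0, 0, 0.001, 0, 1], [0, 0, 0.002, 0, 1], [0, 0, 0.0025, 0, 1], [0, 0, 0.0025, 0, 1]]]}}

```text
clock: 4.8
position: [0.5291, 0.127, 0.0937]
ee_rot: [0.0, 0.991, 0.134, 0.0]
contact_force: [-0.5, 0.6, 4.5]
width: 0.0002
gripper_force: 2.1
```

Call:
{"op": "move_arm", "data": {"deltas": [[[0, 0, 0.001, 0, 1], [0, 0, 0.0019, 0, 1], [0, 0, 0.0019, 0, 1]]]}}

```text
clock: 5.1
position: [0.5292, 0.127, 0.0926]
ee_rot: [0.0, 0.991, 0.134, 0.0]
contact_force: [-1.6, -0.7, 8.7]
width: 0.0003
gripper_force: 4.0
```

Call:
{"op": "move_arm", "data": {"deltas": [[[0.003, 0, 0, 0, 1], [0.006, 0, 0, 0, 1], [0.009, 0, 0, 0, 1], [0.012, 0, 0, 0, 1]]]}}

```text
clock: 5.5
position: [0.5381, 0.1295, 0.0926]
ee_rot: [0.0, 0.991, 0.134, -0.0]
contact_force: [-2.4, -0.9, 8.5]
width: -0.0001
gripper_force: 4.1
```

Call:
{"op": "move_arm", "data": {"deltas": [[[0.003, 0, 0, 0, 1], [0.006, 0, 0, 0, 1], [0.009, 0, 0, 0, 1], [0.012, 0, 0, 0, 1]]]}}

```text
clock: 5.9
position: [0.5477, 0.1322, 0.0926]
ee_rot: [0.0, 0.991, 0.134, 0.0]
contact_force: [-0.9, 0.0, 5.2]
width: 0.0
gripper_force: 3.4
```

Run:
```python
from h import *
goto('l',.009,.11)
im=manip.get_image("scene");top=manip.get_image("top")
a=cv2.resize(im[150:290,230:420],None,fx=4,fy=4,interpolation=cv2.INTER_CUBIC)
cv2.imwrite("pics/s1.png",a[:,:,::-1])
```

```text
to [0.5471 0.1316 0.11  ] delta [-0.001   0.0005 -0.0218] twist 0.0 F [-0.89  0.02  5.25] t 5.9
```

View pics/s1.png

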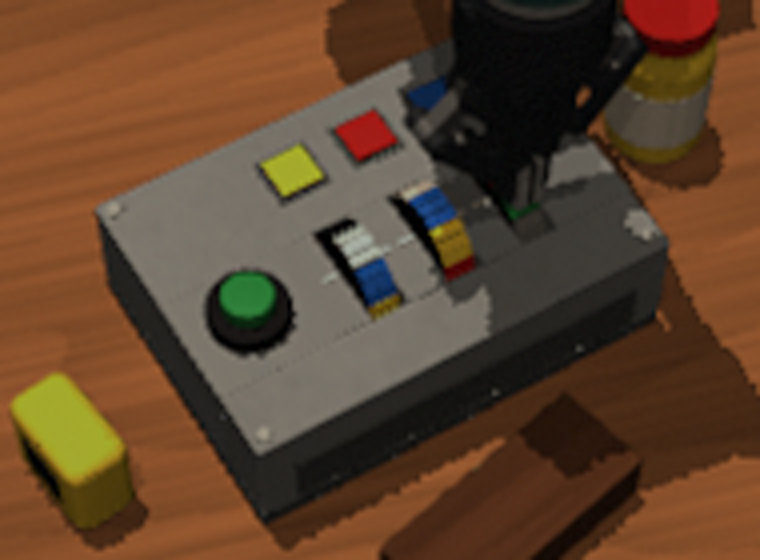

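The fingers hide the left wheel. The wheel force has only dropped near the pad edge at +9.6 mm, so I'll lift, return and stroke again.

Call:
{"op": "move_arm", "data": {"deltas": [[[0, 0, -0.006, 0, 1], [-0.012, 0, -0.01, 0, 1], [-0.023, 0, -0.006, 0, 1], [-0.023, 0, -0.002, 0, 1], [-0.023, 0, -0.001, 0, 1], [-0.023, 0, 0, 0, 1], [-0.019, 0, 0, 0, 1], [-0.015, 0, 0, 0, 1], [-0.011, 0, 0, 0, 1], [-0.007, 0, 0, 0, 1], [-0.003, 0, 0, 0, 1], [-0.002, 0, 0, 0, 1]]]}}

```text
clock: 7.2
position: [0.5465, 0.1321, 0.0925]
ee_rot: [-0.0, 0.991, 0.134, 0.001]
contact_force: [-1.6, 1.1, 7.9]
width: 0.0002
gripper_force: 3.6
```

Call:
{"op": "move_arm", "data": {"deltas": [[[0, 0, -0.006, 0, 1], [-0.012, 0, -0.01, 0, 1], [-0.0215, 0, -0.006, 0, 1], [-0.0215, 0, -0.002, 0, 1], [-0.0215, 0, -0.001, 0, 1], [-0.0215, 0, 0, 0, 1], [-0.018, 0, 0, 0, 1], [-0.014, 0, 0, 0, 1], [-0.01, 0, 0, 0, 1], [-0.006, 0, 0, 0, 1], [-0.002, 0, 0, 0, 1], [0, 0, 0, 0, 1]]]}}

```text
clock: 8.4
position: [0.5463, 0.132, 0.0926]
ee_rot: [-0.0, 0.991, 0.134, 0.001]
contact_force: [-1.6, 1.1, 7.9]
width: -0.0
gripper_force: 3.9
```

```bash
python3 -c "
from h import *
goto('m',.009,.112)"
```

```text
to [0.5587 0.0892 0.112 ] delta [ 0.0008  0.0557 -0.0243] twist -0.0001 F [-1.6   1.07  7.9 ] t 8.4
```

Call:
{"op": "move_arm", "data": {"deltas": [[[0, 0, -0.025, 0, 1], [0, 0.0557, -0.025, 0, 1], [0, 0.0557, -0.025, 0, 1], [0, 0.0557, -0.025, 0, 1], [0, 0.0557, -0.025, 0, 1]]]}}

```text
clock: 8.9
position: [0.5571, 0.0891, 0.1111]
ee_rot: [-0.0, 0.991, 0.134, -0.001]
contact_force: [0.0, -0.6, 0.2]
width: -0.0
gripper_force: 0.0
```

```bash
cat >> h.py <<'E'
COL={"yellow":0,"red":-1,"blue":1,"green":-2,"white":2,"grey":-3,"black":3}
def cls(p):
    h,s,v=cv2.cvtColor(np.uint8([[p]]),cv2.COLOR_RGB2HSV)[0,0].astype(int)
    if s>110 and v>50: return "red" if h<11 or h>170 else "yellow" if h<38 else "green" if h<90 else "blue"
    return "white" if v>150 else "grey" if v>75 else "black"
def prof(w,h,cams=("top","scene")):
    for n in cams:
        im=manip.get_image(n);out=[]
        for d in range(-50,71,4):
            a=np.radians(d);X=np.r_[SL[w]+.028*np.sin(a)*UX,.075+h-.028*(1-np.cos(a))]
            u=proj(n,X); p=cv2.getRectSubPix(im,(1,1),(float(u[0]),float(u[1])))[0,0]; out.append(f"{d}:{cls(p)[:3]}{tuple(int(i) for i in p)}")
        print(w,n," ".join(out))
E
python3 -c "
from h import *
prof('l',.0118)
goto('m',.009,.104)"
```

```text
l top -50:gre(131, 118, 96) -46:gre(142, 127, 102) -42:whi(152, 136, 108) -38:whi(160, 143, 112) -34:whi(167, 150, 117) -30:whi(174, 156, 122) -26:whi(182, 163, 128) -22:whi(188, 169, 131) -18:whi(193, 173, 134) -14:whi(199, 178, 138) -10:whi(205, 183, 143) -6:whi(209, 186, 146) -2:whi(214, 192, 150) 2:whi(216, 195, 153) 6:whi(218, 198, 154) 10:whi(220, 200, 156) 14:whi(222, 202, 158) 18:whi(223, 205, 161) 22:whi(225, 208, 161) 26:whi(227, 211, 163) 30:whi(228, 212, 163) 34:whi(229, 213, 165) 38:whi(230, 214, 167) 42:whi(231, 216, 169) 46:whi(232, 217, 169) 50:whi(231, 217, 170) 54:whi(231, 217, 170) 58:whi(231, 217, 171) 62:whi(231, 218, 172) 66:whi(231, 218, 172) 70:whi(231, 219, 172)
l scene -50:bla(10, 16, 27) -46:bla(9, 17, 31) -42:bla(8, 18, 35) -38:bla(7, 19, 39) -34:bla(7, 22, 44) -30:blu(9, 26, 51) -26:blu(10, 31, 60) -22:blu(13, 39, 75) -18:blu(17, 50, 98) -14:blu(19, 59, 117) -10:blu(42, 67, 100) -6:gre(99, 101, 73) -2:yel(150, 146, 43) 2:yel(165, 158, 37) 6:yel(150, 142, 34) 10:yel(136, 123, 30) 14:yel(160, 147, 35) 18:yel(161, 148, 36) 22:yel(145, 131, 31) 26:yel(134, 120, 27) 30:yel(169, 166, 40) 34:yel(154, 151, 36) 38:yel(103, 70, 17) 42:red(86, 18, 9) 46:red(93, 10, 9) 50:red(91, 11, 9) 54:red(86, 10, 8) 58:red(83, 11, 9) 62:red(83, 10, 6) 66:red(84, 10, 7) 70:red(79, 12, 9)
to [0.5587 0.0892 0.104 ] delta [0.0018 0.0009 0.0091] twist 0.0003 F [ 1.13 -0.27  0.29] t 9.0
```

Left wheel: yellow spans −8 to +38°, so q ≈ 15° and about 30° remains. Now I'll feel for the middle wheel.

Call:
{"op": "move_arm", "data": {"deltas": [[[0.0018, 0, 0.004, 0, 1], [0.0018, 0, 0.007, 0, 1], [0.0018, 0, 0.009, 0, 1], [0.0018, 0, 0.009, 0, 1]]]}}

```text
clock: 9.4
position: [0.5588, 0.0894, 0.1041]
ee_rot: [-0.0, 0.991, 0.134, -0.0]
contact_force: [-0.0, 0.2, 0.6]
width: -0.0
gripper_force: 0.0
```

Call:
{"op": "move_arm", "data": {"deltas": [[[0, 0, 0.001, 0, 1], [0, 0, 0.002, 0, 1], [0, 0, 0.0025, 0, 1]]]}}

```text
clock: 9.7
position: [0.5591, 0.0891, 0.1026]
ee_rot: [0.0, 0.991, 0.134, 0.0]
contact_force: [0.0, 0.5, -0.3]
width: 0.0001
gripper_force: 0.0
```

Call:
{"op": "move_arm", "data": {"deltas": [[[0, 0, 0.001, 0, 1], [0, 0, 0.002, 0, 1], [0, 0, 0.0025, 0, 1], [0, 0, 0.0025, 0, 1]]]}}

```text
clock: 10.1
position: [0.5592, 0.0891, 0.1009]
ee_rot: [0.0, 0.991, 0.134, 0.0]
contact_force: [-0.5, -0.0, 2.9]
width: 0.0002
gripper_force: 1.3
```

Call:
{"op": "move_arm", "data": {"deltas": [[[0, 0, 0.001, 0, 1], [0, 0, 0.002, 0, 1], [0, 0, 0.0025, 0, 1], [0, 0, 0.0025, 0, 1]]]}}

```text
clock: 10.5
position: [0.5597, 0.0892, 0.0995]
ee_rot: [0.0, 0.991, 0.134, 0.001]
contact_force: [-1.1, -0.8, 7.9]
width: 0.0002
gripper_force: 3.4
```

Call:
{"op": "move_arm", "data": {"deltas": [[[-0.004, 0, 0, 0, 1], [-0.008, 0, 0, 0, 1], [-0.012, 0, 0, 0, 1], [-0.016, 0, 0, 0, 1], [-0.02, 0, 0, 0, 1], [-0.0215, 0, 0, 0, 1], [-0.0215, 0, 0, 0, 1]]]}}

```text
clock: 11.2
position: [0.5449, 0.0851, 0.1001]
ee_rot: [-0.0, 0.991, 0.134, 0.003]
contact_force: [1.2, 1.0, 7.4]
width: 0.0001
gripper_force: 3.4
```

Call:
{"op": "move_arm", "data": {"deltas": [[[0, 0, -0.006, 0, 1], [0.012, 0, -0.01, 0, 1], [0.0215, 0, -0.006, 0, 1], [0.0215, 0, -0.002, 0, 1], [0.0215, 0, -0.001, 0, 1], [0.0215, 0, 0, 0, 1], [0.018, 0, 0, 0, 1], [0.014, 0, 0, 0, 1], [0.01, 0, 0, 0, 1], [0.006, 0, 0, 0, 1], [0.002, 0, 0, 0, 1], [0, 0, 0, 0, 1]]]}}

```text
clock: 12.4
position: [0.5446, 0.0848, 0.0999]
ee_rot: [0.0, 0.991, 0.134, 0.003]
contact_force: [2.8, 0.6, 7.7]
width: 0.0002
gripper_force: 3.7
```

```bash
python3 -c "
from h import *
goto('r',.009,.112)"
```

```text
to [0.5704 0.0467 0.112 ] delta [ 0.0186  0.0544 -0.015 ] twist -0.0 F [2.79 0.65 7.69] t 12.4
```

Call:
{"op": "move_arm", "data": {"deltas": [[[0, 0, -0.015, 0, 1], [0.0186, 0.0544, -0.016, 0, 1], [0.0186, 0.0544, -0.016, 0, 1], [0.0186, 0.0544, -0.016, 0, 1], [0.0186, 0.0544, -0.016, 0, 1]]]}}

```text
clock: 12.9
position: [0.5672, 0.0469, 0.1108]
ee_rot: [-0.0, 0.991, 0.134, -0.001]
contact_force: [-0.6, -0.4, -1.1]
width: 0.0002
gripper_force: 0.0
```

```bash
python3 -c "
from h import *
prof('m',.0186,['scene'])
goto('r',.009,.104)"
```

```text
m scene -50:yel(63, 55, 28) -46:yel(77, 69, 31) -42:yel(87, 75, 28) -38:yel(99, 84, 24) -34:yel(114, 97, 24) -30:yel(133, 116, 27) -26:yel(153, 136, 33) -22:yel(162, 145, 35) -18:yel(154, 138, 33) -14:yel(146, 134, 32) -10:yel(159, 152, 36) -6:yel(158, 148, 35) -2:yel(140, 110, 26) 2:red(146, 45, 21) 6:red(158, 23, 21) 10:red(157, 26, 22) 14:red(146, 23, 19) 18:red(128, 19, 16) 22:red(95, 12, 10) 26:red(66, 8, 7) 30:red(77, 12, 10) 34:red(98, 12, 11) 38:red(101, 12, 12) 42:red(82, 28, 13) 46:gre(27, 53, 21) 50:gre(15, 60, 24) 54:gre(17, 60, 25) 58:gre(17, 57, 24) 62:gre(16, 54, 22) 66:gre(15, 52, 21) 70:gre(15, 53, 22)
to [0.5704 0.0467 0.104 ] delta [0.0038 0.0015 0.0086] twist 0.0001 F [ 0.14 -1.09 -0.15] t 12.95
```

Middle wheel: red is centred at about +21.5°, so about 10.5 mm remains. On to the right wheel.

Call:
{"op": "move_arm", "data": {"deltas": [[[0.0035, 0, 0.004, 0, 1], [0.0035, 0, 0.007, 0, 1], [0.0035, 0, 0.009, 0, 1], [0.0035, 0, 0.009, 0, 1]]]}}

```text
clock: 13.35
position: [0.5707, 0.0476, 0.1037]
ee_rot: [-0.0, 0.991, 0.134, -0.001]
contact_force: [0.1, -0.5, -1.0]
width: -0.0004
gripper_force: 0.0
```

Call:
{"op": "move_arm", "data": {"deltas": [[[0, 0, 0.001, 0, 1], [0, 0, 0.002, 0, 1], [0, 0, 0.0025, 0, 1], [0, 0, 0.0025, 0, 1]]]}}

```text
clock: 13.75
position: [0.5711, 0.0473, 0.1021]
ee_rot: [0.0, 0.991, 0.134, -0.0]
contact_force: [-0.2, -0.5, -1.0]
width: 0.0004
gripper_force: 0.0
```

Call:
{"op": "move_arm", "data": {"deltas": [[[0, 0, 0.001, 0, 1], [0, 0, 0.002, 0, 1], [0, 0, 0.0025, 0, 1], [0, 0, 0.0025, 0, 1]]]}}

```text
clock: 14.15
position: [0.5713, 0.0473, 0.1003]
ee_rot: [0.0, 0.991, 0.134, 0.0]
contact_force: [1.4, 0.1, 1.8]
width: -0.0001
gripper_force: 0.8
```

Call:
{"op": "move_arm", "data": {"deltas": [[[0, 0, 0.001, 0, 1], [0, 0, 0.002, 0, 1], [0, 0, 0.0028, 0, 1], [0, 0, 0.0028, 0, 1]]]}}

```text
clock: 14.55
position: [0.5716, 0.0473, 0.0988]
ee_rot: [0.0, 0.991, 0.134, 0.001]
contact_force: [-1.5, 0.7, 6.6]
width: 0.0
gripper_force: 3.2
```

Call:
{"op": "move_arm", "data": {"deltas": [[[-0.002, 0, 0.0005, 0, 1], [-0.006, 0, 0.0005, 0, 1], [-0.01, 0, 0.0005, 0, 1], [-0.014, 0, 0.0005, 0, 1], [-0.018, 0, 0.0005, 0, 1], [-0.022, 0, 0.0005, 0, 1], [-0.0235, 0, 0.0005, 0, 1], [-0.0235, 0, 0.0005, 0, 1]]]}}

```text
clock: 15.35
position: [0.5555, 0.0427, 0.0992]
ee_rot: [0.0, 0.991, 0.134, 0.003]
contact_force: [1.3, 0.9, 7.2]
width: -0.0001
gripper_force: 3.5
```

Call:
{"op": "move_arm", "data": {"deltas": [[[0, 0, -0.006, 0, 1], [0.012, 0, -0.01, 0, 1], [0.0215, 0, -0.006, 0, 1], [0.0215, 0, -0.002, 0, 1], [0.0215, 0, -0.001, 0, 1], [0.0215, 0, 0, 0, 1], [0.018, 0, 0, 0, 1], [0.014, 0, 0, 0, 1], [0.01, 0, 0, 0, 1], [0.006, 0, 0, 0, 1], [0.002, 0, 0, 0, 1], [0, 0, 0, 0, 1]]]}}

```text
clock: 16.55
position: [0.5553, 0.0425, 0.0989]
ee_rot: [0.0, 0.991, 0.134, 0.003]
contact_force: [2.7, 1.7, 7.5]
width: 0.0
gripper_force: 4.1
```

```bash
python3 -c "
from h import *
goto('m',.0085,.112)"
```

```text
to [0.5583 0.089  0.112 ] delta [ 0.0191 -0.0551 -0.0163] twist -0.0001 F [2.67 1.73 7.48] t 16.55
```

Call:
{"op": "move_arm", "data": {"deltas": [[[0, 0, -0.016, 0, 1], [0.019, -0.055, -0.016, 0, 1], [0.019, -0.055, -0.016, 0, 1], [0.019, -0.055, -0.016, 0, 1], [0.019, -0.055, -0.016, 0, 1]]]}}

```text
clock: 17.05
position: [0.5553, 0.0883, 0.1099]
ee_rot: [0.0, 0.991, 0.134, -0.001]
contact_force: [-0.2, -0.1, 0.6]
width: -0.0001
gripper_force: 0.0
```

```bash
python3 -c "
from h import *
prof('r',.0178,['scene'])
goto('m',.006,.0984)"
```

```text
r scene -50:blu(31, 48, 79) -46:blu(26, 49, 87) -42:blu(23, 53, 98) -38:blu(21, 57, 109) -34:blu(23, 61, 115) -30:blu(26, 65, 122) -26:blu(25, 65, 120) -22:blu(23, 61, 115) -18:blu(22, 60, 114) -14:blu(24, 65, 126) -10:blu(28, 69, 131) -6:blu(61, 84, 108) -2:yel(124, 133, 66) 2:yel(165, 171, 41) 6:yel(158, 161, 41) 10:yel(154, 157, 41) 14:yel(161, 166, 42) 18:yel(167, 173, 44) 22:yel(162, 169, 43) 26:yel(124, 122, 31) 30:yel(117, 91, 21) 34:yel(131, 101, 23) 38:yel(123, 94, 22) 42:yel(96, 44, 13) 46:red(89, 12, 9) 50:red(92, 10, 9) 54:red(89, 11, 9) 58:red(84, 10, 8) 62:red(82, 11, 9) 66:red(81, 10, 8) 70:red(79, 9, 7)
to [0.5559 0.0884 0.0984] delta [ 0.0006 -0.0002  0.0144] twist -0.0001 F [ 0.53 -0.86  0.41] t 17.1
```

Call:
{"op": "move_arm", "data": {"deltas": [[[0, 0, 0.008, 0, 1], [0, 0, 0.012, 0, 1], [0, 0, 0.013, 0, 1], [0, 0, 0.014, 0, 1], [0, 0, 0.0144, 0, 1], [0, 0, 0.0144, 0, 1]]]}}

```text
clock: 17.7
position: [0.556, 0.0881, 0.0998]
ee_rot: [0.0, 0.991, 0.134, 0.0]
contact_force: [-1.6, -1.1, 8.3]
width: 0.0004
gripper_force: 4.0
```

Call:
{"op": "move_arm", "data": {"deltas": [[[-0.004, 0, 0, 0, 1], [-0.008, 0, 0, 0, 1], [-0.012, 0, 0, 0, 1], [-0.0148, 0, 0, 0, 1], [-0.0148, 0, 0, 0, 1]]]}}

```text
clock: 18.2
position: [0.5467, 0.0854, 0.1002]
ee_rot: [0.0, 0.991, 0.134, 0.003]
contact_force: [1.0, 1.2, 5.9]
width: 0.0001
gripper_force: 3.1
```

```bash
python3 -c "
from h import *
goto('r',.006,.112)"
```

```text
to [0.5675 0.0459 0.112 ] delta [ 0.0121  0.0545 -0.0146] twist -0.0003 F [0.99 1.23 5.93] t 18.2
```

Call:
{"op": "move_arm", "data": {"deltas": [[[0, 0, -0.014, 0, 1], [0.0145, 0.0545, -0.014, 0, 1], [0.0145, 0.0545, -0.014, 0, 1], [0.0145, 0.0545, -0.014, 0, 1], [0.0145, 0.0545, -0.014, 0, 1]]]}}

```text
clock: 18.7
position: [0.5664, 0.0468, 0.1097]
ee_rot: [-0.0, 0.991, 0.134, -0.001]
contact_force: [-0.1, -0.2, -0.2]
width: 0.0
gripper_force: 0.0
```

```bash
python3 -c "
from h import *
prof('m',.0186,['scene'])
goto('r',.006,.0974)"
```

```text
m scene -50:yel(89, 75, 21) -46:yel(98, 82, 22) -42:yel(104, 88, 22) -38:yel(115, 98, 23) -34:yel(129, 112, 26) -30:yel(145, 126, 29) -26:yel(155, 130, 31) -22:yel(153, 109, 28) -18:red(149, 57, 21) -14:red(150, 20, 18) -10:red(142, 19, 18) -6:red(134, 20, 17) -2:red(147, 24, 20) 2:red(153, 25, 22) 6:red(143, 24, 20) 10:red(139, 22, 18) 14:red(151, 23, 20) 18:red(140, 19, 16) 22:red(85, 20, 12) 26:bla(29, 43, 18) 30:gre(17, 65, 28) 34:gre(20, 65, 28) 38:gre(17, 56, 23) 42:gre(17, 58, 23) 46:gre(19, 61, 26) 50:gre(18, 61, 25) 54:gre(16, 56, 23) 58:gre(15, 55, 22) 62:gre(16, 55, 23) 66:gre(26, 53, 27) 70:bla(39, 45, 33)
to [0.5675 0.0459 0.0974] delta [0.001  0.0018 0.0154] twist 0.0001 F [-0.74  0.26  0.42] t 18.75
```

Call:
{"op": "move_arm", "data": {"deltas": [[[0.001, 0.0015, 0.008, 0, 1], [0.001, 0.0015, 0.012, 0, 1], [0.001, 0.0015, 0.013, 0, 1], [0.001, 0.0015, 0.0145, 0, 1], [0.001, 0.0015, 0.0154, 0, 1], [0.001, 0.0015, 0.0154, 0, 1]]]}}

```text
clock: 19.35
position: [0.5684, 0.0462, 0.0988]
ee_rot: [-0.0, 0.991, 0.134, 0.0]
contact_force: [-0.0, 1.3, 8.6]
width: 0.0002
gripper_force: 4.1
```

Call:
{"op": "move_arm", "data": {"deltas": [[[-0.004, 0, 0, 0, 1], [-0.008, 0, 0, 0, 1], [-0.012, 0, 0, 0, 1], [-0.0142, 0, 0, 0, 1], [-0.0142, 0, 0, 0, 1]]]}}

```text
clock: 19.85
position: [0.5595, 0.0435, 0.0993]
ee_rot: [-0.0, 0.991, 0.134, 0.003]
contact_force: [1.1, 1.8, 5.8]
width: -0.0001
gripper_force: 3.4
```

```bash
python3 -c "
from h import *
goto('l',-.008,.13)"
```

```text
to [0.5307 0.1271 0.13  ] delta [-0.0068 -0.1102 -0.0384] twist -0.0 F [1.1  1.8  5.76] t 19.85
```

Lift, then move over to the left wheel's start point.

Call:
{"op": "move_arm", "data": {"deltas": [[[0, 0, -0.036, 0, 1], [-0.0045, -0.05, -0.036, 0, 1], [-0.0045, -0.1105, -0.036, 0, 1], [-0.0045, -0.1105, -0.02, 0, 1], [-0.0045, -0.1105, -0.014, 0, 1], [-0.0045, -0.1105, -0.014, 0, 1], [-0.0045, -0.1105, -0.014, 0, 1]]]}}

```text
clock: 20.55
position: [0.5308, 0.1263, 0.1088]
ee_rot: [0.0, 0.991, 0.134, -0.0]
contact_force: [0.4, 0.0, -0.6]
width: 0.0001
gripper_force: 0.0
```

```bash
python3 -c "
from h import *
prof('r',.0178,['scene'])
goto('l',-.008,.0917)"
```

```text
r scene -50:blu(25, 49, 87) -46:blu(21, 50, 93) -42:blu(19, 52, 100) -38:blu(17, 54, 108) -34:blu(23, 59, 112) -30:blu(36, 67, 112) -26:gre(73, 93, 95) -22:yel(122, 133, 65) -18:yel(160, 166, 39) -14:yel(159, 164, 37) -10:yel(149, 151, 35) -6:yel(149, 150, 37) -2:yel(161, 166, 42) 2:yel(157, 161, 40) 6:yel(138, 138, 34) 10:yel(149, 152, 38) 14:yel(161, 167, 43) 18:yel(151, 156, 40) 22:yel(118, 93, 25) 26:red(138, 17, 16) 30:red(165, 25, 21) 34:red(144, 22, 18) 38:red(137, 20, 17) 42:red(139, 20, 16) 46:red(139, 20, 15) 50:red(140, 20, 15) 54:red(129, 17, 13) 58:red(105, 12, 9) 62:red(105, 17, 11) 66:red(79, 38, 16) 70:gre(37, 53, 22)
to [0.5307 0.1271 0.0917] delta [-0.0002 -0.0011  0.0217] twist -0.0005 F [-0.78 -0.68  0.11] t 20.6
```

Call:
{"op": "move_arm", "data": {"deltas": [[[0, -0.001, 0.012, 0, 1], [0, -0.001, 0.018, 0, 1], [0, -0.001, 0.0195, 0, 1], [0, -0.001, 0.0208, 0, 1], [0, -0.001, 0.0217, 0, 1], [0, -0.001, 0.0217, 0, 1]]]}}

```text
clock: 21.2
position: [0.5304, 0.1273, 0.0925]
ee_rot: [0.0, 0.991, 0.134, 0.0]
contact_force: [-2.2, -1.1, 8.1]
width: -0.0001
gripper_force: 4.1
```

Call:
{"op": "move_arm", "data": {"deltas": [[[0.004, 0, 0, 0, 1], [0.008, 0, 0, 0, 1], [0.012, 0, 0, 0, 1], [0.016, 0, 0, 0, 1], [0.02, 0, 0, 0, 1], [0.02, 0, 0, 0, 1]]]}}

```text
clock: 21.8
position: [0.5466, 0.1318, 0.0926]
ee_rot: [0.0, 0.991, 0.134, 0.001]
contact_force: [-0.1, -0.5, 7.8]
width: 0.0002
gripper_force: 3.7
```

```bash
python3 -c "
from h import *
goto('b',0,.15)"
```

```text
to [ 0.5783 -0.0154  0.15  ] delta [-0.0106  0.188  -0.0716] twist -0.0 F [-0.09 -0.47  7.77] t 21.8
```

Lift clear and hover above the button (top at z = 0.097, so touch at TCP ≈ 0.105).

Call:
{"op": "move_arm", "data": {"deltas": [[[0, 0, -0.05, 0, 1], [-0.0106, 0.05, -0.06, 0, 1], [-0.0106, 0.11, -0.06, 0, 1], [-0.0106, 0.188, -0.06, 0, 1], [-0.0106, 0.188, -0.04, 0, 1], [-0.0106, 0.188, -0.03, 0, 1], [-0.0106, 0.188, -0.03, 0, 1], [-0.0106, 0.188, -0.03, 0, 1]]]}}

```text
clock: 22.6
position: [0.5769, -0.014, 0.1152]
ee_rot: [-0.0, 0.991, 0.134, -0.001]
contact_force: [-0.6, 1.3, 0.8]
width: -0.0
gripper_force: 0.0
```

```bash
python3 -c "
from h import *
prof('l',.0118,['scene'])
goto('b',0,.107)
im=manip.get_image('top');cv2.imwrite('pics/z2.png',cv2.resize(im[205:365,210:400],None,fx=4,fy=3.7,interpolation=cv2.INTER_CUBIC)[:,:,::-1])
im=manip.get_image('scene');cv2.imwrite('pics/s2.png',cv2.resize(im[150:290,230:420],None,fx=4,fy=4,interpolation=cv2.INTER_CUBIC)[:,:,::-1])"
```

```text
l scene -50:gre(141, 134, 113) -46:gre(149, 141, 119) -42:whi(159, 149, 127) -38:whi(169, 160, 135) -34:whi(171, 165, 140) -30:whi(169, 167, 141) -26:whi(163, 165, 139) -22:whi(148, 153, 134) -18:gre(99, 113, 127) -14:blu(33, 68, 129) -10:blu(26, 68, 130) -6:blu(26, 69, 130) -2:blu(29, 72, 132) 2:blu(33, 77, 140) 6:blu(32, 76, 139) 10:blu(28, 68, 124) 14:blu(24, 61, 114) 18:blu(26, 68, 128) 22:blu(28, 69, 130) 26:blu(54, 73, 104) 30:yel(138, 131, 34) 34:yel(169, 163, 38) 38:yel(169, 160, 38) 42:yel(167, 149, 36) 46:yel(168, 138, 34) 50:yel(168, 135, 34) 54:yel(164, 133, 33) 58:yel(152, 124, 30) 62:yel(138, 113, 26) 66:yel(131, 97, 21) 70:yel(121, 77, 24)
to [ 0.5783 -0.0154  0.107 ] delta [0.0008 0.0021 0.0109] twist 0.0007 F [ 0.42 -0.1  -0.78] t 22.65
```

View pics/s2.png

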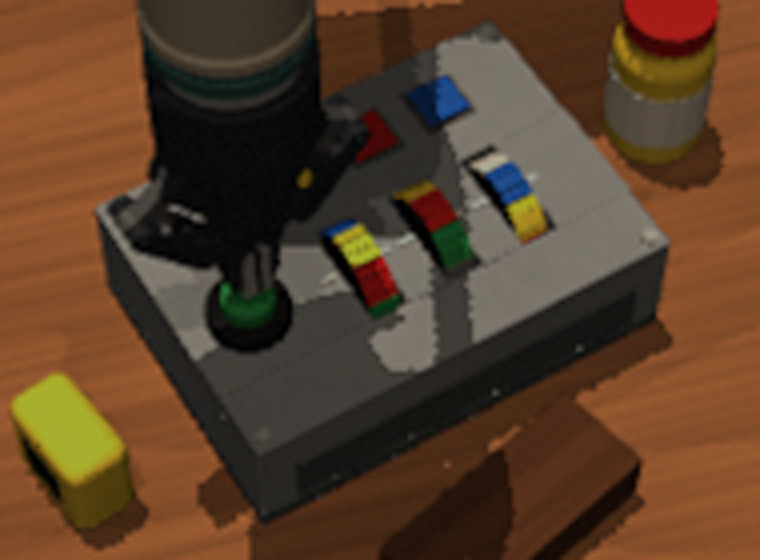

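View pics/z2.png

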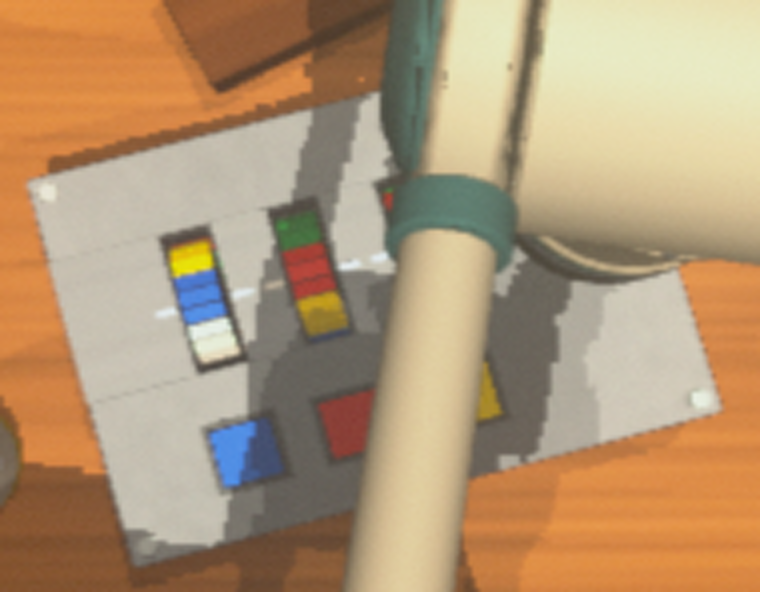

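Both views show blue, red and yellow on top of the left, middle and right wheels. I'll cross-check the centring in the top camera before pressing.

```bash
python3 -c "
from h import *
prof('l',.0118,['top']);prof('m',.0186,['top'])" | sed 's/([^)]*)//g'
```

```text
l top -50:whi -46:whi -42:whi -38:whi -34:whi -30:whi -26:whi -22:whi -18:whi -14:blu -10:blu -6:blu -2:blu 2:blu 6:blu 10:blu 14:blu 18:blu 22:blu 26:whi 30:yel 34:yel 38:yel 42:yel 46:yel 50:yel 54:yel 58:yel 62:yel 66:yel 70:yel
m top -50:yel -46:yel -42:yel -38:yel -34:yel -30:yel -26:yel -22:yel -18:red -14:red -10:red -6:red -2:red 2:red 6:red 10:red 14:red 18:red 22:red 26:gre 30:gre 34:gre 38:gre 42:gre 46:gre 50:gre 54:gre 58:gre 62:gre 66:gre 70:gre
```

Call:
{"op": "move_arm", "data": {"deltas": [[[0.0008, 0.001, 0.004, 0, 1], [0.0008, 0.0015, 0.008, 0, 1], [0.0008, 0.0015, 0.0105, 0, 1], [0.0008, 0.0015, 0.0105, 0, 1]]]}}

```text
clock: 23.25
position: [0.5781, -0.0162, 0.1066]
ee_rot: [-0.0, 0.991, 0.134, -0.001]
contact_force: [0.1, 0.2, -0.0]
width: 0.0004
gripper_force: 0.0
```

The cameras agree: left ≈5° and middle ≈2°, both inside the 11.5° tolerance. Pressing the button.

Call:
{"op": "move_arm", "data": {"deltas": [[[0, 0, 0.002, 0, 1], [0, 0, 0.004, 0, 1], [0, 0, 0.006, 0, 1], [0, 0, 0.0075, 0, 1], [0, 0, 0.0085, 0, 1], [0, 0, 0.0085, 0, 1]]]}}

```text
clock: 23.85
position: [0.5786, -0.0163, 0.1006]
ee_rot: [0.0, 0.991, 0.134, 0.0]
contact_force: [-0.8, -0.6, 3.9]
width: -0.0
gripper_force: 2.0
```

Call:
{"op": "move_arm", "data": {"deltas": [[[0, 0, 0.0008, 0, 1], [0, 0, 0.0016, 0, 1], [0, 0, 0.0016, 0, 1]]]}}

```text
clock: 24.15
position: [0.5786, -0.0163, 0.0992]
ee_rot: [0.0, 0.991, 0.134, 0.0]
contact_force: [-0.1, -0.2, 4.1]
width: -0.0003
gripper_force: 2.4
```

Call:
{"op": "move_arm", "data": {"deltas": [[[0, 0, 0.0006, 0, 1], [0, 0, 0.0011, 0, 1], [0, 0, 0.0011, 0, 1]]]}}

```text
clock: 24.45
position: [0.5786, -0.0163, 0.099]
ee_rot: [0.0, 0.991, 0.134, 0.0]
contact_force: [-2.1, 0.7, 8.1]
width: 0.0001
gripper_force: 4.3
```

The button has bottomed out: 8 N with no further travel. Lift away.

Call:
{"op": "move_arm", "data": {"deltas": [[[0, 0, -0.004, 0, 1], [0, 0, -0.012, 0, 1], [0, 0, -0.05, 0, 1], [0, 0.05, -0.1, 0, 1], [-0.1, 0.15, -0.15, 0, 1], [-0.15, 0.3, -0.15, 0, 1], [-0.15, 0.3, -0.15, 0, 1], [-0.15, 0.3, -0.15, 0, 1], [-0.15, 0.3, -0.15, 0, 1], [-0.15, 0.3, -0.15, 0, 1], [-0.15, 0.3, -0.15, 0, 1], [-0.15, 0.3, -0.15, 0, 1]]]}}

```text
clock: 25.65
position: [0.5263, -0.2782, 0.2175]
ee_rot: [-0.001, 0.991, 0.134, -0.0]
contact_force: [-0.2, 0.2, 0.3]
width: 0.0003
gripper_force: 0.0
```

```bash
python3 -c "
from h import *
for w,h in(('l',.0118),('m',.0186),('r',.0178)): prof(w,h,['scene'])
print(manip.get_state()['contact_force'])
print(manip.sign_off())" | sed 's/([^)]*)//g'
```

```text
l scene -50:gre -46:whi -42:whi -38:whi -34:whi -30:whi -26:whi -22:whi -18:gre -14:blu -10:blu -6:blu -2:blu 2:blu 6:blu 10:blu 14:blu 18:blu 22:blu 26:blu 30:yel 34:yel 38:yel 42:yel 46:yel 50:yel 54:yel 58:yel 62:yel 66:yel 70:yel
m scene -50:yel -46:yel -42:yel -38:yel -34:yel -30:yel -26:yel -22:yel -18:red -14:red -10:red -6:red -2:red 2:red 6:red 10:red 14:red 18:red 22:red 26:gre 30:gre 34:gre 38:gre 42:gre 46:gre 50:gre 54:gre 58:gre 62:gre 66:gre 70:bla
r scene -50:blu -46:blu -42:blu -38:blu -34:blu -30:blu -26:gre -22:yel -18:yel -14:yel -10:yel -6:yel -2:yel 2:yel 6:yel 10:yel 14:yel 18:yel 22:yel 26:red 30:red 34:red 38:red 42:red 46:red 50:red 54:red 58:red 62:red 66:red 70:gre
[-0.16732895 -0.75817443 -0.08809195]
the job is handed in; nothing more can be done
None
```

The wheels are set to blue, red and yellow (left to right), within about 5° of centre by camera; the green button was then pushed to its stop and released, the highest force I read was about 9 N, and the job is handed in at about 26 s with no verdict returned.

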